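# Shut and bolt the belt stop gate past its safety bar

## Robot

A 6-joint arm with a two-finger parallel gripper is mounted at the origin on a cart in front of the work surface, level with it; the furniture and walls round the work are solid. World frame = base frame: x ahead of the robot, y to its left, z up, the work surface at z = 0. Lengths are in m, angles in degrees, forces in N, time in s.
With the tool pointing down it reaches from about 0.4 to 0.825 m from the base axis. Payload 7 kg.
Tool frame: the origin (TCP) lies between the finger pads; the fingertips stand 19 mm ahead of it and the grasp point (between the pads) is the TCP; z points along the fingers, y is the line along which they close (so a half turn about z gives the same grasp; the last joint's range is limited). The gripper opens to 88 mm and grips with 3 to 60 N. Pads are 19 mm wide; open, the fingers measure 130 mm over their backs; the gripper's body (78 mm by 193 mm) begins 47 mm behind the grasp point.
Start: joints at [87.038, 20.546, 0.682, 0, -70.136, -16.507], TCP at [0.225, 0.636, 0.246] pointing down, gripper open.
Joint ranges: [-176.03, 176.03], [-82.01, 121.73], [-58.28, 71.71], [-173.87, 95.51], [-174.79, -0.11], [-173.66, 173.66]. Speed limits (degrees/s): [136.94, 136.94, 172.46, 180, 180, 180].

## Interface

Orientations are given as [roll, pitch, yaw] about the fixed x, y, z axes, in that order (R = Rz(yaw) Ry(pitch) Rx(roll)).
In Python, from plant import get_obs, snapshot, close_job, spot_in, spot_point gives the robot as it stands.
- The arm moves only by the tool play_rows, never from a script. Its argument "plan" is a list of rows, each a list of 6 numbers: the shift along the tool's x, y, z in cm, then the turn, a rotation vector about the tool's x, y, z in degrees. A call has 1 to 20 rows; each row shifts and turns the commanded pose from where the row before left it, along the tool's axes as they then stand; what a row does not reach is not made up. A row lasts 1/12 s, in which the tool goes at most 41.7 mm and 7.16 degrees, less where a joint would pass 70% of its speed; a pose out of reach is approached as far as the arm can. A call is refused whole if a number of a shift passes 4.17 or a number of a turn 7.16, either way. A call with a gripper value outside its range is refused whole. "grip" is the finger opening in cm, from 0 to 8.76, set as the call begins (left out, the last holds). The fingers move at their own pace and stop on an object; the grip force is fixed at half the most. Time passes only in rows, so rows that do not move let the fingers close. It gives the time, the measured TCP pose, the force, the opening and the grip force at its end, in the units of the state.
- get_obs(): the state, without advancing time (a new reading comes with each control period).
- snapshot(name): name is "side" or "top" or "wrist"; returns a dict with "frame" (420x560x3 uint8, red, green, blue), "fx", "fy", "cx", "cy" (pixels), "position" and "attitude" of the camera in the world. Camera axes: x right, y down, z forward; pixel columns grow to the right and rows downward; lengths in m; the calibration is good to about 2 mm. A picture is of the moment at which its call begins. There is no depth.
- close_job(): hands the job in; it is judged then, once.
Trained networks look in the newest picture that a camera, given by its name, has taken for a name from the list of things; names that differ only in an ending like _2 or _b are one class to them, and where a whole thing is asked for, a point or a joint stands for the part that bears it (a point fixed in the world has none). Each returns a list of dicts, best first, with "score" (0 to 1); they miss things now and then, are a little off and sometimes report something else, mostly with a low value. They report only what shows in the picture. A call takes as long as a camera call.
- spot_in(camera, thing): "position" ([x, y, z] in m, in world coordinates, good to about 4 mm: the middle of the surface that is visible of it).
- spot_point(camera, thing): "position" ([x, y, z] in m, in world coordinates, good to about 4 mm: a listed point, or the origin of a listed thing).
The state is a dict: "clock": time; "joint_pos": joint angles; "qvel": joint speeds; "tau": joint torques, N m; "tool_pos": TCP position; "orientation": TCP orientation; "force": force on the tool from outside, world axes, zero at the start; "moment": the same for the moment, N m; "opening": finger opening in m; "gripper_force": force on a finger pad.
Only numpy, scipy, OpenCV 4.12 (cv2) and the standard library are available. Lean on these libraries where they do the work, as an engineer would, in place of code of your own. Each camera call takes 0.05 s, during which the arm holds its last target. There are 200 camera calls.

## Task

Working gently throughout, push the small stop gate on the belt shut against its stop post with the outside of the fingers, then bolt it: press the spring safety bar down with one fingertip and, holding it down all the way, push the bolt's upright thumb plate with the other fingertip until the bolt is fully home in the gate's keeper. Then let go, so that the safety bar springs up and locks the bolt. Nothing is to be gripped or lifted, and the other things on the table stay where they are.

Things in the scene. Friction and masses are not known exactly. Their poses are not given: they have to be found in the camera images.
- gate_fixture: Screwed-down aluminium base plate, 8 mm thick, carrying gate, bolt and safety bar; turned up to 20 deg. Frame: origin on the table; x away from the robot, y to its left, along bolt and gate. In mm: plate x -62..48, y -150..158; bolt along y at x -24; safety bar along y at x 24; shut gate at x -8, y -10 (free edge)..140 (hinge). Stop post x -3..11, y -12..8, 66 tall; saddles and lug below 34
- gate (a joint): Gate angle (rad): 0 = shut against the stop post; positive = open towards the robot, up to 0.8. Aluminium frame with grey infill, reaching 150 mm from its upright hinge at fixture (-8, 140) mm, 8 mm thick, 11 to 72 mm above the table. Light hinge friction (under 1 N at the free edge); stays where left. Hinge post 78 mm tall
- gate_push (a point): Point on the gate's robot-side face, 110 mm from the hinge, 55 mm above the table: a good place to push (above the keeper)
- keeper (a point): Middle of the keeper, the steel loop on the gate's robot-side face that takes the bolt's nose, 22 mm above the table. It spans 115 to 130 mm from the hinge, stands out 31 mm from the gate's mid-plane and ends 36 mm above the table
- bolt (a joint): Slide of the bolt (m) along the fixture's +y: 0 = drawn back, 0.050 = fully home in the keeper, a firm stop; about 2 N of friction. Steel rod 14 mm thick, axis 22 mm above the table. While the safety bar is up, its teeth hold a lug on the bolt (2 to 3 mm of play); let up half way it catches the bolt again. With the gate ajar the nose hits the keeper's side
- knob_back (a point): Middle of the face to push on (the fixture's -y face) of the bolt's thumb plate, 65 mm above the table. The plate is upright, dark steel, 28 mm (fixture x) by 14 mm (y), 27 to 85 mm above the table; behind it (-y) everything in line with the bolt is below 34 mm
- safety_bar (a joint): How far the safety bar is pressed down (m): 0 = up (sprung, locks the bolt), 0.009 = fully down, a firm stop. The bolt is free from 0.0065 on. It takes about 3 N to start and 7.5 N fully down. When let go it springs up by itself if the bolt is within 3 mm of home
- bar_top (a point): Middle of the safety bar's flat top: steel bar 24 mm wide (fixture x), 105 mm long (y -50..55 mm from here), parallel to the bolt and 48 mm farther from the robot; top 57 mm above the table when up, 48 mm when down. Works pressed anywhere; a fingertip can slide along it. In y it is level with the drawn-back thumb plate
- plug_gauge: go/no-go plug gauge lying flat: knurled dark handle with a steel pin at each end, 22x113x22 mm (long axis = its y); lies in front of the bolt (robot side). Origin: centre of the underside. Leave it alone
- ok_stamp: hand stamp standing upright, small wooden block with a turned dark handle, 27x40 mm, 74 mm tall, behind the fixture. Origin: centre of the underside. Leave it alone
- box_blades: small carton 35x75x45 mm high, behind the gate. Origin: centre of the underside. Leave it alone
- tape_yellow: roll of yellow tape lying flat, 80 mm across, 19 mm high, in front of the gate's hinge end. Origin: centre of the underside. Leave it alone

How it is judged (in metres and radians):
On the way, in this order (a step that is already met when the one before it is completed fails the run):
1. the gate is pushed shut while the bolt is still drawn back (value of joint gate below 0.04 rad and value of joint bolt below 0.005 m), for 0.2 s.
2. a fingertip holds the safety bar down before the bolt moves (value of joint safety_bar above 0.0055 m and contact force between the fingers and safety_bar above 0.5 N and value of joint bolt below 0.006 m), for 0.1 s.
3. with the bar held down by one fingertip, the other pushes the bolt along (value of joint safety_bar above 0.0055 m and contact force between the fingers and safety_bar above 0.3 N and contact force between the fingers and bolt above 0.2 N and value of joint bolt above 0.015 m), for 0.04 s.
4. the bolt is fully home (value of joint bolt above 0.0465 m), for 0.1 s.
At the end, for the whole second after the job is handed in: The gate is shut (within 0.05 rad of its stop), the bolt is fully home in the keeper (at least 46.5 of 50 mm), at rest, and the safety bar is up again (within 2 mm) (value of joint gate below 0.05 rad and value of joint bolt above 0.0465 m and value of joint safety_bar below 0.002 m and velocity of joint bolt between -0.005 and 0.005 m/s); the robot touches nothing.
It fails at once if the safety bar is let up while the bolt is on its way (value of joint bolt between 0.008 and 0.04 m and value of joint safety_bar below 0.003 m).
It fails at once if the gate is pushed or squeezed with more than 30 N (contact force between the fingers and gate above 30 N).
It fails at once if the bolt or its thumb plate is pushed or squeezed with more than 40 N (contact force between the fingers and bolt above 40 N).
It fails at once if one of the other things is moved more than 20 mm or lifted more than 10 mm (distance of any of plug_gauge, ok_stamp, box_blades, tape_yellow from where it was at the start of the episode above 0.02 m or height (world z) of any of plug_gauge, ok_stamp, box_blades, tape_yellow above 0.01 m).
It also fails if it takes over 54 s, if anything falls off the work surface, if the arm or the gripper's body presses on something with over 40 N, if the wrist force passes 120 N, or if a joint passes its speed limit or range.

## Working session

There is one attempt and no reset: what is moved stays moved. The work goes in short steps, Python scripts to look and compute and a tool call to move; the robot and the scene stay as the last step left them, time stands still between calls to the robot, and variables do not carry over. Pictures are saved under pics/ and viewed, at most 10 in all, crops included, and the job is handed in when it is done.

Besides the shell and the picture viewer there is one more tool, called after "Request:" as name(argument=value, ...) on one line, values as JSON. play_rows: Moves the arm, as the interface text tells. Its arguments: {"type":"object","properties":{"plan":{"type":"array","items":{"type":"array","items":{"type":"number"}}},"grip":{"type":"number"}},"required":["plan"]}

```bash
mkdir -p pics; ls
python3 - <<'E'
from plant import *
import cv2
o=get_obs(); print(o)
for c in ["top","side"]:
    s=snapshot(c); cv2.imwrite(f"pics/{c}0.png",s["frame"][:,:,::-1]); print(c,s["position"],s["attitude"],s["fx"],s["cx"],s["cy"])
    for t in ["gate_fixture","gate_push","keeper","knob_back","bar_top","plug_gauge","ok_stamp","box_blades","tape_yellow"]:
        print(t,[(r["position"],round(r["score"],2)) for r in spot_point(c,t)[:2]])
E
```

```text
pics
{'clock': 0.0, 'joint_pos': array([ 8.70380080e+01,  2.05901330e+01,  6.33255726e-01, -2.26709911e-02,
       -7.01362900e+01, -1.65065087e+01]), 'qvel': array([ 0.04226416,  0.005224  ,  0.0232787 , -0.04681302,  0.0895348 ,
       -0.11718882]), 'tau': array([ 7.02877533e-04, -5.82715344e+01,  2.93062645e+01,  6.99704692e+00,
        6.97860582e-03, -1.33429407e-04]), 'tool_pos': array([0.22482869, 0.63595388, 0.24462541]), 'orientation': array([ 1.79904616e+02, -6.04011888e-03, -1.94762162e+01]), 'force': array([-0.23831935, -0.06895344,  0.65387269]), 'moment': array([-0.02661647, -0.03754936,  0.00623833]), 'gripper_force': 0.0, 'opening': 0.08797360715395013}
top [0.49423927 0.10529435 0.91576393] [-173.81466798    2.24743356  -88.63880143] 396.59820360001913 278.29294759698956 208.53343632224338
gate_fixture [([0.5777, 0.1012, -0.0003], 0.81)]
gate_push [([0.5256, 0.126, 0.0596], 0.76)]
keeper [([0.5135, 0.1134, 0.0223], 0.77)]
knob_back [([0.5723, 0.0055, 0.0635], 0.8), ([0.5109, 0.1143, 0.0211], 0.24)]
bar_top [([0.6178, 0.0207, 0.0561], 0.58)]
plug_gauge [([0.528, 0.12
[... 172 characters left out ...]
7, 0.0017], 0.67), ([0.5254, 0.1231, 0.0559], 0.61)]
side [0.60387522 1.02178219 0.55353871] [-118.88644948   -0.58394633  178.12821711] 483.0494899465232 275.9171005964984 205.07255985926201
gate_fixture [([0.5768, 0.0973, -0.0039], 0.61)]
gate_push [([0.5234, 0.1209, 0.0545], 0.7)]
keeper [([0.5117, 0.1132, 0.0175], 0.86), ([0.6188, 0.0207, 0.0604], 0.65)]
knob_back [([0.5739, 0.0096, 0.0681], 0.86)]
bar_top [([0.6171, 0.0216, 0.0614], 0.83)]
plug_gauge [([0.4803, -0.0165, 0.0017], 0.79), ([0.5737, 0.0104, 0.0667], 0.71)]
ok_stamp [([0.6889, 0.132, -0.0038], 0.77)]
box_blades [([0.678, 0.2348, -0.001], 0.86), ([0.5781, 0.0991, -0.0028], 0.37)]
tape_yellow [([0.3989, 0.2425, 0.0018], 0.86)]
```

View pics/top0.png

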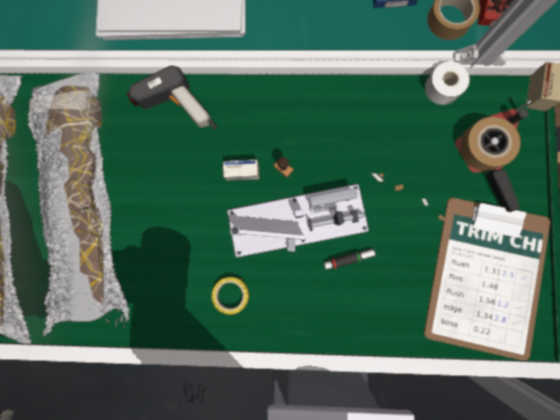

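View pics/side0.png

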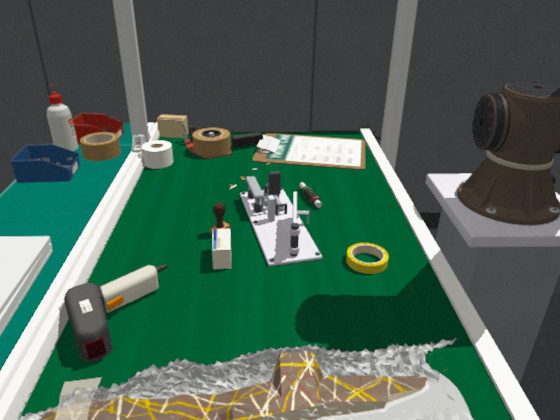

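The top view shows the fixture plate with corners at about (228,210), (357,186), (367,232) and (237,254). The gate is ajar towards the robot, with its keeper near (291,244). The gauge is at (350,258) and the tape at (230,295). The side view shows the same layout, with the thumb plate at (273,185). Next I'll fit the fixture pose.

```bash
cat > fit.py <<'E'
import numpy as np
from plant import *
from scipy.optimize import least_squares
def local(p):
    x0,y0,psi,yb,g=p
    # gate: direction from hinge, at g=0 is -y; opening towards -x; face normal robot side
    d=np.array([-np.sin(g),-np.cos(g)]); n=np.array([-np.cos(g),np.sin(g)]); h=np.array([-8,140.])
    L={"gate_fixture":[0,0,0],"knob_back":[-24,yb-7,65],"bar_top":[24,yb,57]}
    L["gate_push"]=[*(h+110*d+4*n),55]; L["keeper"]=[*(h+122.5*d+22*n),22]
    return L
def world(p,q):
    c,s=np.cos(p[2]),np.sin(p[2]); return np.array([p[0]+c*q[0]-s*q[1],p[1]+s*q[0]+c*q[1],q[2]])
def collect(cams,n):
    M=[]
    for c in cams:
        for _ in range(n):
            snapshot(c)
            for t in local([0]*5):
                r=spot_point(c,t)
                if r and r[0]["score"]>.4: M.append((t,np.array(r[0]["position"])*1000,c))
    return M
def fit(M):
    def res(p):
        L=local(p); return np.concatenate([(world(p,L[t])-m) for t,m,c in M])
    r=least_squares(res,[577,100,.17,-85,.3],x_scale=[1,1,.01,1,.01],loss="soft_l1",f_scale=4); p=r.x
    for t in L0:
        for c in sorted({m[2] for m in M}):
            a=[m[1] for m in M if m[0]==t and m[2]==c]
            if a: print(t,c,len(a),np.round(np.mean(a,0)-world(p,local(p)[t]),1))
    print("x0 y0 yaw yb gate",np.round(p,3),np.degrees(p[2]))
    return p
L0=local([0]*5)
E
python3 - <<'E'
from fit import *
import cv2
M=collect(["top","side"],4); p=fit(M)
s=snapshot("top"); im=s["frame"]
from scipy.spatial.transform import Rotation as R
Rm=R.from_euler("xyz",s["attitude"],degrees=True).as_matrix()
m=((im.min(2)>90)*255).astype(np.uint8); m[:170]=0;m[265:]=0;m[:,:220]=0;m[:,375:]=0; m[:185,:300]=0
m=cv2.morphologyEx(m,cv2.MORPH_OPEN,np.ones((3,3)))
cs,_=cv2.findContours(m,0,2); c=max(cs,key=cv2.contourArea)
d=np.c_[(c[:,0,0]-s["cx"])/s["fx"],(c[:,0,1]-s["cy"])/s["fy"],np.ones(len(c))]@Rm.T
w=s["position"]+d*((.008-s["position"][2])/d[:,2])[:,None]
(cx,cy),sz,a=cv2.minAreaRect((w[:,:2]*1000).astype(np.float32)); print("plate centre",cx,cy,sz,a, "expected",world(p,[-7,4,8]))
np.save("p.npy",p)
E
```

```text
gate_fixture side 4 [-0.1 -0.3 -2.3]
gate_fixture top 4 [1.3 1.1 1.4]
knob_back side 4 [1.  2.1 1.5]
knob_back top 4 [-2.1  0.2  0. ]
bar_top side 4 [ 2.1 -0.3  1.3]
bar_top top 4 [-1.  -2.  -0.4]
gate_push side 3 [-18.9 -46.5 -18.3]
gate_push top 4 [-4.   1.7 -0.1]
keeper side 4 [ 2.  -0.8 -3. ]
keeper top 4 [ 5.  -0.4 -0.8]
x0 y0 yaw yb gate [ 5.76987e+02  9.88130e+01  2.11000e-01 -8.38710e+01  2.72000e-01] 12.109849200177235
plate centre 560.4339599609375 99.28803253173828 (123.63912200927734, 312.0700988769531) 12.364153861999512 expected [569.30338649 101.25590931   8.        ]
```

Request:
play_rows(plan=[[1,1,0,0,0,0],[2.15,2.05,0,0,0,0],[2.15,2.05,0,0,0,0],[2.15,2.05,0,0,0,0],[2.15,2.05,0,0,0,0],[2.15,2.05,0,0,0,0],[2.15,2.05,0,0,0,0],[2.15,2.05,0,0,0,0],[2.15,2.05,0,0,0,0],[2.15,2.05,0,0,0,0],[2.15,2.05,0,0,0,0],[2.15,2.05,0,0,0,0],[2.15,2.05,0,0,0,0],[2.15,2.05,0,0,0,0],[2.15,2.05,0,0,0,0],[2.15,2.05,0,0,0,0],[2.15,2.05,0,0,0,0],[2.15,2.05,0,0,0,0],[2.15,2.05,0,0,0,0],[1.5,1.5,0,0,0,0]], grip=0)

```text
clock: 5.12
tool_pos: [0.4825, 0.1252, 0.2458]
orientation: [-180.0, -0.0, -19.5]
force: [1.1, 0.1, -0.2]
opening: 0.0005
gripper_force: 0.0
```

Request:
play_rows(plan=[[0,0,0,0,0,6.5],[0,0,0,0,0,6.5],[0,0,0,0,0,6.5],[0,0,0,0,0,6.5],[0,0,0,0,0,6.5],[0,0,0,0,0,6.5],[0,0,0,0,0,6.5],[0,0,0,0,0,6.5],[0,0,0,0,0,6.4],[0,0,0,0,0,0],[0,0,0,0,0,0]])

```text
clock: 6.03
tool_pos: [0.4819, 0.1272, 0.2457]
orientation: [-180.0, 0.0, -77.7]
force: [-0.5, -0.4, 0.3]
opening: 0.0006
gripper_force: 0.0
```

Run:
```python
from fit import *
import cv2
s=snapshot("wrist"); cv2.imwrite("pics/w1.png",s["frame"][:,:,::-1])
M=collect(["wrist"],3)+collect(["side"],2)+collect(["top"],1); p=fit(M); np.save("p1.npy",p)
print(world(p,[-85,30,0]),world(p,[-33,30,0]))
```

```text
gate_fixture side 2 [ 2.9 -0.2 -1.1]
gate_fixture top 1 [ 2.9 -0.1  0.3]
gate_fixture wrist 3 [-3.5  1.1  3.5]
knob_back side 2 [1.2 3.9 1.9]
knob_back top 1 [-0.3  1.8 -0.9]
knob_back wrist 3 [-2.1  0.4  0.5]
bar_top side 2 [ 1.9 -2.7  3.7]
bar_top top 1 [-0.2 -1.1 -1.1]
bar_top wrist 3 [ 0.8 -0.8  0.5]
gate_push side 2 [-4.1 -0.   1.8]
gate_push wrist 3 [-0.7 -0.6  0.2]
keeper side 2 [ 4.4 -0.8 -2.1]
keeper wrist 3 [0.3 0.1 3.5]
x0 y0 yaw yb gate [ 5.76089e+02  9.97350e+01  2.13000e-01 -8.59440e+01  2.87000e-01] 12.226721492779598
[486.66332433 111.05360207   0.        ] [537.48382033 122.06619424   0.        ]
```

View pics/w1.png

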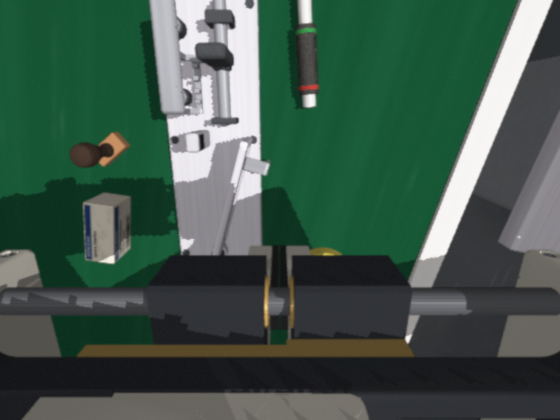

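The wrist view has the plate running vertically in the picture, with the gate from (220,255) to (245,145) and the keeper at (258,165). The fingers are at (280,260), on the robot side. This agrees with the fit. Next I'll move 1.7 cm along and descend.

Request:
play_rows(plan=[[0.85,0,2,0,0,0],[0.85,0,3,0,0,0],[0,0,3,0,0,0],[0,0,3,0,0,0],[0,0,3,0,0,0],[0,0,2,0,0,0],[0,0,1.3,0,0,0],[0,0,0.5,0,0,0],[0,0,0,0,0,0]])

```text
clock: 8.63
tool_pos: [0.4851, 0.1106, 0.0665]
orientation: [179.9, -0.1, -77.9]
force: [0.1, 0.3, -0.0]
opening: 0.0004
gripper_force: 0.0
```

Request:
play_rows(plan=[[0,-0.4,0,0,0,0],[0,-0.4,0,0,0,0],[0,-0.4,0,0,0,0],[0,-0.3,0,0,0,0],[0,-0.3,0,0,0,0],[0,-0.3,0,0,0,0],[0,-0.3,0,0,0,0],[0,-0.3,0,0,0,0],[0,-0.3,0,0,0,0],[0,-0.3,0,0,0,0],[0,-0.3,0,0,0,0],[0,-0.3,0,0,0,0],[0,-0.3,0,0,0,0],[0,-0.3,0,0,0,0],[0,-0.1,0,0,0,0],[0,0,0,0,0,0]])

```text
clock: 9.97
tool_pos: [0.531, 0.1208, 0.0675]
orientation: [-180.0, 0.0, -77.9]
force: [0.3, -0.8, 0.2]
opening: 0.0006
gripper_force: 0.0
```

Request:
play_rows(plan=[[0,-0.1,0,0,0,0],[0,-0.1,0,0,0,0],[0,0,0,0,0,0]])

```text
clock: 10.22
tool_pos: [0.5327, 0.1211, 0.0676]
orientation: [-180.0, -0.0, -77.9]
force: [-0.5, -1.4, -0.2]
opening: 0.0006
gripper_force: 0.2
```

Request:
play_rows(plan=[[0,-0.1,0,0,0,0],[0,-0.1,0,0,0,0],[0,-0.1,0,0,0,0],[0,0,0,0,0,0]])

```text
clock: 10.55
tool_pos: [0.5357, 0.1217, 0.0676]
orientation: [-180.0, -0.0, -77.9]
force: [-1.2, -0.7, 0.4]
opening: 0.0005
gripper_force: 0.1
```

Request:
play_rows(plan=[[0,-0.1,0,0,0,0],[0,0,0,0,0,0]])

```text
clock: 10.72
tool_pos: [0.5367, 0.122, 0.0676]
orientation: [-180.0, 0.0, -77.9]
force: [-0.9, -0.6, 0.2]
opening: 0.0002
gripper_force: 0.2
```

Run:
```python
from fit import *
import cv2
s=snapshot("top"); cv2.imwrite("pics/t2.png",cv2.resize(s["frame"][150:280,200:390,::-1],None,fx=4,fy=4,interpolation=2))
p=fit(collect(["side"],2)+collect(["top"],1))
print(get_obs()["force"],get_obs()["tool_pos"])
```

```text
gate_fixture side 2 [-1.1  0.8 -1.4]
knob_back side 2 [0.3 3.6 0.6]
knob_back top 1 [-1.6 -0.9 -1.9]
bar_top side 2 [ 2.1 -1.1  2.1]
bar_top top 1 [-0.8 -2.4 -0.7]
gate_push side 2 [-5.5  0.4  0.5]
gate_push top 1 [  11.3 -121.7    9.8]
keeper side 2 [ 1.5  1.1 -2.9]
x0 y0 yaw yb gate [ 5.78558e+02  9.76900e+01  2.01000e-01 -8.20360e+01  3.20000e-02] 11.503571436862547
[ 0.2588169  -0.65879098 -0.38015639] [0.53653541 0.12191834 0.06758523]
```

Gate is nearly shut; I'll keep going until it meets the post.

Request:
play_rows(plan=[[0,-0.1,0,0,0,0],[0,-0.1,0,0,0,0],[0,0,0,0,0,0]])

```text
clock: 11.92
tool_pos: [0.5386, 0.1223, 0.0676]
orientation: [180.0, -0.0, -77.9]
force: [-0.8, -0.1, 0.7]
opening: 0.0008
gripper_force: 0.1
```

Request:
play_rows(plan=[[0,-0.1,0,0,0,0],[0,0,0,0,0,0]])

```text
clock: 12.08
tool_pos: [0.5396, 0.1225, 0.0675]
orientation: [180.0, -0.0, -77.9]
force: [-0.4, 0.1, 1.0]
opening: 0.0003
gripper_force: 0.1
```

Request:
play_rows(plan=[[0,-0.1,0,0,0,0],[0,0,0,0,0,0]])

```text
clock: 12.25
tool_pos: [0.5405, 0.1227, 0.0675]
orientation: [180.0, -0.0, -77.9]
force: [-0.5, -0.8, 0.0]
opening: -0.0001
gripper_force: 0.1
```

Request:
play_rows(plan=[[0,-0.1,0,0,0,0],[0,0,0,0,0,0]])

```text
clock: 12.42
tool_pos: [0.5407, 0.1227, 0.0674]
orientation: [179.9, -0.0, -77.9]
force: [-4.7, 0.1, 2.4]
opening: 0.0006
gripper_force: 2.2
```

Run:
```python
from fit import *
import cv2
a=snapshot("side")["frame"]; w=snapshot("wrist")["frame"]
a=cv2.resize(a[160:280,220:340,::-1],(560,560),interpolation=2)[:,:400]
w=w[:,100:400,::-1]; w=cv2.resize(w,(400,560))
cv2.imwrite("pics/t3.png",np.hstack([a,w]))
```

```text
(no output)
```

View pics/t3.png

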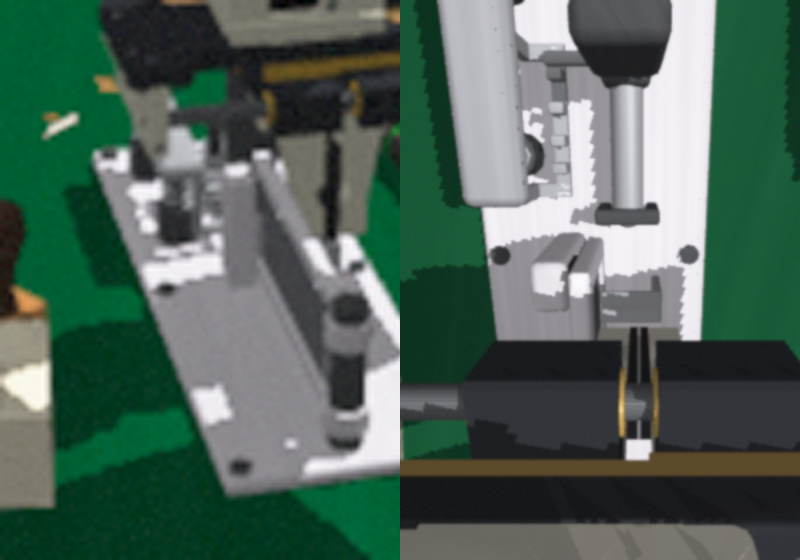

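The gate is shut: it sits against the post in both views, and the push force has risen to about 5 N. The thumb plate is at (620,40) in the right half, with the bolt along column 627 and the bar at (485,100). I'll back off, rise and re-measure.

Request:
play_rows(plan=[[0,0,0,0,0,0],[0,0.3,0,0,0,0],[0,0.6,0,0,0,0],[0,0.6,-1,0,0,0],[0,0,-3,0,0,0],[0,0,-3,0,0,0],[0,0,-2.5,0,0,0],[0,0,0,0,0,0],[0,0,0,0,0,0]], grip=2.7)

```text
clock: 13.27
tool_pos: [0.528, 0.1205, 0.1652]
orientation: [-179.7, 0.1, -77.9]
force: [0.1, -0.7, -0.9]
opening: 0.027
gripper_force: 0.0
```

Run:
```python
from fit import *
p=fit(collect(["wrist"],4)); p=fit(collect(["wrist"],3)+collect(["top","side"],3)); np.save("p2.npy",p)
o=get_obs(); print(o["tool_pos"],o["orientation"],o["opening"])
d=o["tool_pos"][:2]*1000-p[:2]; c,s=np.cos(p[2]),np.sin(p[2]); print("local",c*d[0]+s*d[1],-s*d[0]+c*d[1])
```

```text
gate_fixture wrist 4 [-0.4  1.9  4.6]
knob_back wrist 4 [-22.6  -5.  -14.2]
bar_top wrist 4 [ 2.4 -0.   2.2]
gate_push wrist 4 [-0.1 -1.7 -1.5]
keeper wrist 4 [ 0.4 -0.4  1.2]
x0 y0 yaw yb gate [ 5.74602e+02  9.92030e+01  2.08000e-01 -8.67110e+01 -2.20000e-02] 11.89138550631548
gate_fixture side 2 [ 2.3  0.5 -0.8]
gate_fixture top 1 [ -90.4 -114.7   -3.1]
gate_fixture wrist 3 [-2.1  1.6  3. ]
knob_back side 3 [1.9 4.1 2. ]
knob_back top 3 [-0.8  2.  -0.8]
knob_back wrist 3 [-2.4  0.9  1.7]
bar_top side 3 [ 2.9 -1.2  1.8]
bar_top top 3 [ 0.6 -2.1 -1.7]
bar_top wrist 3 [ 0.5 -1.7  1.2]
gate_push side 3 [-3.6 -0.5  0.5]
gate_push wrist 3 [ 0.1 -0.4 -1.5]
keeper side 3 [ 2.8  0.4 -3.6]
keeper wrist 3 [ 0.1 -0.3  0.4]
x0 y0 yaw yb gate [ 5.74086e+02  9.93350e+01  2.33000e-01 -8.55350e+01 -2.40000e-02] 13.335571416834695
[0.5267695  0.11980301 0.16257651] [-1.79996455e+02  4.28067068e-04 -7.78686709e+01] 0.027178644619330103
local -41.3190875997849 30.83001692793985
```

Request:
play_rows(plan=[[1,-0.5,0,0,0,0],[2,-0.7,0,0,0,0],[2,-0.7,0,0,0,0],[2,-0.7,0,0,0,0],[2,-0.7,0,0,0,0],[2,-0.7,0,0,0,0],[2,-0.45,0,0,0,0],[0.9,0,1,0,0,0],[0,0,2,0,0,0],[0,0,1,0,0,0],[0,0,0,0,0,0]])

```text
clock: 18.08
tool_pos: [0.5974, -0.0073, 0.1194]
orientation: [179.7, 0.0, -77.9]
force: [-1.0, -0.2, -0.3]
opening: 0.027
gripper_force: 0.0
```

Run:
```python
from fit import *
import cv2
a=snapshot("side")["frame"]; w=snapshot("wrist")["frame"]
a=cv2.resize(a[120:260,220:320,::-1],(400,560),interpolation=2)
w=cv2.resize(w[:,100:400,::-1],(400,560))
cv2.imwrite("pics/t4.png",np.hstack([a,w]))
for c in ["side","top","wrist"]:
    snapshot(c)
    for t in ["knob_back","bar_top"]: print(c,t,[(r["position"],round(r["score"],2)) for r in spot_point(c,t)[:1]])
o=get_obs(); print(o["tool_pos"],o["orientation"],o["opening"],o["force"],o["clock"])
```

```text
side knob_back [([0.5705, 0.0094, 0.0669], 0.5)]
side bar_top [([0.6205, 0.0181, 0.058], 0.8)]
top knob_back [([0.5711, 0.0057, 0.0631], 0.57)]
top bar_top []
wrist knob_back [([0.5675, 0.0052, 0.0658], 0.97)]
wrist bar_top [([0.6176, 0.0197, 0.0577], 0.93)]
[ 0.59956751 -0.0065733   0.1229636 ] [-1.79964188e+02  2.62205687e-03 -7.78530588e+01] 0.027025298522415142 [ 0.48033256  0.24269672 -0.59720745] 18.6333
```

View pics/t4.png

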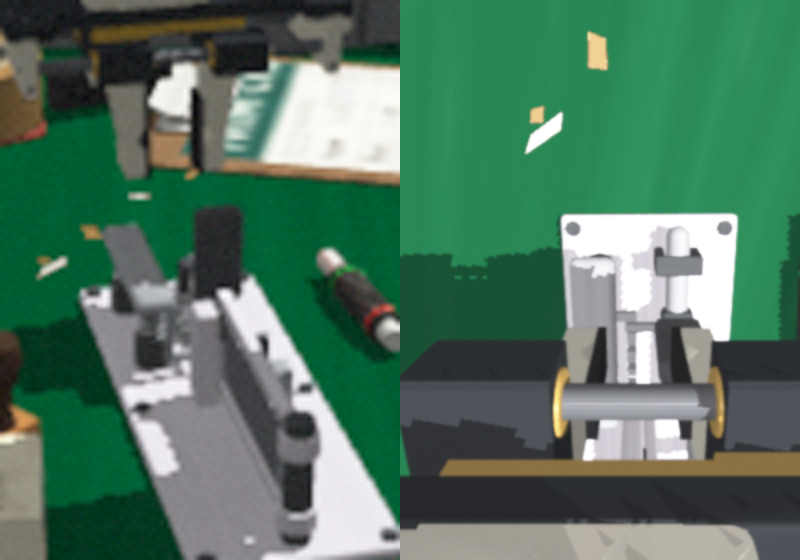

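Run:
```python
from fit import *
from scipy.spatial.transform import Rotation as R
s=snapshot("wrist"); o=get_obs()
Rm=R.from_euler("xyz",s["attitude"],degrees=True).as_matrix(); Rt=R.from_euler("xyz",o["orientation"],degrees=True).as_matrix()
def proj(w): q=Rm.T@(np.array(w)-s["position"]); return np.round([s["cx"]+s["fx"]*q[0]/q[2],s["cy"]+s["fy"]*q[1]/q[2]])
def back(u,v,z):
    d=Rm@[(u-s["cx"])/s["fx"],(v-s["cy"])/s["fy"],1]; return s["position"]+d*(z-s["position"][2])/d[2]
def tl(w): return np.round(Rt.T@(np.array(w)-o["tool_pos"])*1000,1)
print("cam in tool",tl(s["position"]))
print("tip corners px",[proj(o["tool_pos"]+Rt@np.array([x,y,.019])).tolist() for x in(-.0095,.0095) for y in(-.0345,-.0135,.0135,.0345)])
for k in [(.5715,.005,.085),(.5715,.005,.065)]: print("knob px",proj(k),"tool mm",tl(k))
for v in (236,238,240): print("dark edge",v,tl(back(308,v,.085)))
g=s["frame"]
print(g[225:262:2,308].tolist())
import cv2; cv2.imwrite("pics/w5.png",cv2.resize(g[200:350,200:350,::-1],(600,600),interpolation=2))
```

```text
cam in tool [  82.6   -1.1 -138.8]
tip corners px [[221.0, 276.0], [257.0, 276.0], [304.0, 276.0], [340.0, 276.0], [219.0, 246.0], [256.0, 246.0], [304.0, 246.0], [342.0, 246.0]]
knob px [319. 272.] tool mm [-17.3  25.   37.9]
knob px [315. 257.] tool mm [-17.3  25.   57.9]
dark edge 236 [ 7.6 17.2 37.9]
dark edge 238 [ 6.3 17.3 37.9]
dark edge 240 [ 4.9 17.3 37.9]
[[242, 242, 245], [242, 242, 245], [242, 242, 245], [242, 243, 245], [190, 192, 197], [124, 125, 130], [103, 105, 109], [70, 70, 72], [66, 69, 70], [68, 70, 71], [49, 51, 52], [37, 37, 38], [35, 37, 38], [35, 34, 35], [37, 37, 37], [35, 35, 36], [37, 36, 37], [37, 38, 38], [35, 36, 37]]
```

View pics/w5.png

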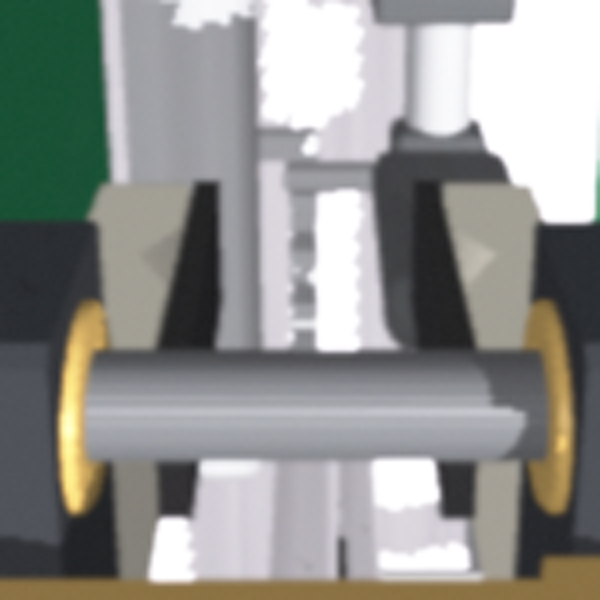

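The thumb plate's rear face (crop columns 380–510, rows 130–345) projects where the fit predicts, about 8 mm ahead of the finger. The two fingers line up with the bar and the thumb plate. Descending now.

Request:
play_rows(plan=[[0,0,1,0,0,0],[0,0,1.5,0,0,0],[0,0,1,0,0,0],[0,0,0.6,0,0,0],[0,0,0.3,0,0,0],[0,0,0.2,0,0,0],[0,0,0.2,0,0,0],[0,0,0,0,0,0]])

```text
clock: 19.35
tool_pos: [0.5991, -0.0069, 0.0747]
orientation: [180.0, -0.0, -77.9]
force: [-2.7, 0.1, 3.7]
opening: 0.0271
gripper_force: 1.9
```

Request:
play_rows(plan=[[0,0,0.1,0,0,0],[0,0,0.1,0,0,0],[0,0,0.1,0,0,0],[0,0,0.1,0,0,0],[0,0,0,0,0,0]])

```text
clock: 19.77
tool_pos: [0.5995, -0.0068, 0.0707]
orientation: [-180.0, -0.0, -77.9]
force: [-3.5, -0.8, 5.2]
opening: 0.027
gripper_force: 2.8
```

Request:
play_rows(plan=[[0,0,0.1,0,0,0],[0,0,0.1,0,0,0],[0,0,0.1,0,0,0],[0,0,0.05,0,0,0],[0,0,0,0,0,0]])

```text
clock: 20.18
tool_pos: [0.5995, -0.0068, 0.0674]
orientation: [-180.0, -0.0, -77.9]
force: [-4.8, -1.2, 7.6]
opening: 0.0268
gripper_force: 3.5
```

Request:
play_rows(plan=[[0,0,0.1,0,0,0],[0,0,0,0,0,0]])

```text
clock: 20.35
tool_pos: [0.5996, -0.0069, 0.0671]
orientation: [-180.0, -0.0, -77.8]
force: [-5.4, -0.6, 12.6]
opening: 0.0277
gripper_force: 5.9
```

Request:
play_rows(plan=[[-0.2,0,0,0,0,0],[-0.3,0,0,0,0,0],[-0.3,0,0,0,0,0],[-0.3,0,0,0,0,0],[0,0,0,0,0,0]])

```text
clock: 20.77
tool_pos: [0.5988, 0.0037, 0.0673]
orientation: [-179.8, -0.1, -77.8]
force: [0.7, -5.2, 7.0]
opening: 0.027
gripper_force: 3.6
```

Request:
play_rows(plan=[[-0.3,0,0,0,0,0],[-0.3,0,0,0,0,0],[-0.3,0,0,0,0,0],[-0.3,0,0,0,0,0],[-0.3,0,0,0,0,0],[0,0,0,0,0,0]])

```text
clock: 21.27
tool_pos: [0.5957, 0.0183, 0.0673]
orientation: [-179.8, -0.1, -77.8]
force: [-0.2, -6.3, 7.3]
opening: 0.027
gripper_force: 3.7
```

Request:
play_rows(plan=[[-0.3,0,0.03,0,0,0],[-0.3,0,0,0,0,0],[-0.3,0,0,0,0,0],[-0.3,0,0,0,0,0],[-0.3,0,0,0,0,0],[-0.3,0,0,0,0,0],[-0.3,0,0,0,0,0],[-0.3,0,0,0,0,0],[-0.2,0,0,0,0,0],[0,0,0,0,0,0]])

```text
clock: 22.1
tool_pos: [0.5903, 0.0437, 0.0671]
orientation: [-179.8, -0.1, -77.8]
force: [1.0, -6.0, 8.2]
opening: 0.0273
gripper_force: 4.3
```

Request:
play_rows(plan=[[-0.1,0,0,0,0,0],[-0.1,0,0,0,0,0],[0,0,0,0,0,0]])

```text
clock: 22.35
tool_pos: [0.5899, 0.0455, 0.0671]
orientation: [-179.8, -0.1, -77.8]
force: [0.6, -6.6, 8.6]
opening: 0.0269
gripper_force: 4.4
```

Request:
play_rows(plan=[[-0.1,0,0,0,0,0],[-0.1,0,0,0,0,0],[0,0,0,0,0,0]])

```text
clock: 22.6
tool_pos: [0.5895, 0.0474, 0.0671]
orientation: [-179.8, -0.1, -77.8]
force: [0.6, -7.3, 7.7]
opening: 0.0269
gripper_force: 4.3
```

Request:
play_rows(plan=[[-0.1,0,0,0,0,0],[0,0,0,0,0,0]])

```text
clock: 22.77
tool_pos: [0.5894, 0.0479, 0.0671]
orientation: [-179.8, -0.1, -77.8]
force: [2.7, -9.6, 7.0]
opening: 0.0268
gripper_force: 6.7
```

Request:
play_rows(plan=[[-0.1,0,0,0,0,0],[0,0,0,0,0,0]])

```text
clock: 22.93
tool_pos: [0.5893, 0.048, 0.0671]
orientation: [-179.8, -0.2, -77.8]
force: [3.9, -15.5, 8.1]
opening: 0.0269
gripper_force: 9.2
```

Request:
play_rows(plan=[[0,0,0,0,0,0],[0,0,0,0,0,0],[0.15,0,0,0,0,0],[0.2,0,0,0,0,0],[0,0,0,0,0,0]])

```text
clock: 23.35
tool_pos: [0.5896, 0.0473, 0.0671]
orientation: [-179.8, 0.1, -77.9]
force: [-2.3, 2.2, 9.7]
opening: 0.0275
gripper_force: 4.7
```

Request:
play_rows(plan=[[0,0,-0.2,0,0,0],[0,0,-0.3,0,0,0],[0,0,-0.4,0,0,0],[0,0,-0.5,0,0,0],[0,0,-1,0,0,0],[0,0,-2,0,0,0],[0,0,-2,0,0,0],[0,0,-2,0,0,0],[0,0,0,0,0,0]])

```text
clock: 24.1
tool_pos: [0.5902, 0.047, 0.1544]
orientation: [-179.6, 0.0, -77.8]
force: [0.2, 0.4, 0.7]
opening: 0.0269
gripper_force: 0.0
```

Request:
play_rows(plan=[[2.5,0,-1,0,0,0],[3,0,-2,0,0,0],[3,0,-2,0,0,0],[2,0,0,0,0,0],[0,0,0,0,0,0],[0,0,0,0,0,0]])

```text
clock: 24.6
tool_pos: [0.6099, -0.0572, 0.1998]
orientation: [180.0, 0.0, -78.0]
force: [-0.8, -0.1, -0.3]
opening: 0.0272
gripper_force: 0.0
```

Run:
```python
from fit import *
import cv2
a=snapshot("side")["frame"]
cv2.imwrite("pics/t6.png",cv2.resize(a[140:280,210:350,::-1],(600,600),interpolation=2))
for c in ["side","top"]:
    snapshot(c)
    for t in ["knob_back","bar_top","keeper","gate_push"]: print(c,t,[(r["position"],round(r["score"],2)) for r in spot_point(c,t)[:1]])
```

```text
side knob_back [([0.5618, 0.0553, 0.0648], 0.66)]
side bar_top [([0.6215, 0.02, 0.0608], 0.58)]
side keeper [([0.546, 0.1104, 0.0193], 0.88)]
side gate_push [([0.5571, 0.1243, 0.0555], 0.95)]
top knob_back []
top bar_top []
top keeper []
top gate_push []
```

View pics/t6.png

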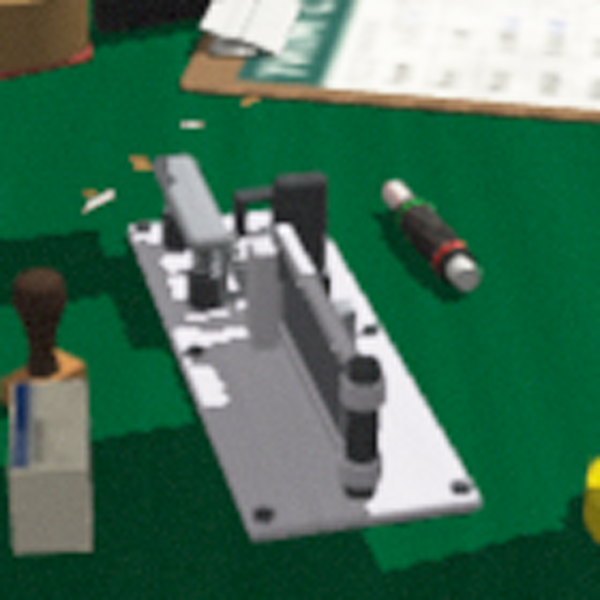

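The thumb plate has moved about 49 mm, and in the crop it now stands at (300,225) next to the shut gate. The bar is up again at (200,200), with its detected height about 60 mm. The other objects haven't moved. Handing in.

```bash
python3 -c "
from plant import *
print(close_job())"
```

```text
the job is handed in; nothing more can be done
None
```

The gate is shut, the bolt is home (about 49 mm by camera, then a firm stop), the safety bar has sprung up, and the job is handed in; it returned no verdict, so a pass is not confirmed.

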